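# Set the jointer's outfeed support to its fourth notch and prove it with the straightedge

### The job

Set up the outfeed support stand of the bench jointer: holding the stand's wooden head, slowly raise the ratchet column from fully down to the fourth click of the pawl and no further, ease it down until the pawl carries it, neither dropping it nor forcing it down, and let go. Then lay the aluminium straightedge gently across the jointer's outfeed table and the support's head so that it rests flat on both, and leave the other things on the bench alone.

Things in the scene. Friction and masses are not known exactly. Their poses are not given: they have to be found in the camera images.
- stand: (all lengths below in mm) blue steel outfeed support stand, bolted down at a varying place and yaw: foot plate 130 (its x) x 120 (its y) x 8, square sleeve 32 wide, four sloping legs inside the foot's outline, an orange spring pawl on the sleeve's +x side in a slot-bolted bracket. Origin: centre of the foot's underside, z up
- column: ratchet column of the stand, 0.45 to 0.75 kg, slides up in the sleeve, cannot turn; axes as the stand's. Wooden head block 70 (x) x 40 (y) x 22 high on a 22 mm square steel bar with saw teeth on +x. Origin: centre of the head's flat top, 170 above the bench at the start (down on its stop, in no notch). Hold the head across its 40 mm width, fingers closing along y. Raise it below 0.1 m/s
- sleeve_top (a point): centre of the sleeve's top, 120 above the bench; between it and the head's underside only the bar stands. The pawl clicks into notches 15 apart up the column. Its bracket is bolted through slots, so all the notches together lie higher or lower by up to 11 from one set-up to the next, which no pose shows: the first click comes somewhere between 13 and 26 mm of lift
- pawl_side (a point): point on the sleeve's +x side, 80 above the bench. Feel: free lifting takes weight + 1 N; before each notch pawl drag adds 7 to 14 N over some 7 mm of lift, fades in the last 4, and the pawl snaps under the tooth 0 to 1 past the notch. Let down from there the column lands on the pawl, which holds hard (press on it under 10 N; a 1 mm drop is too much); let down sooner it slips back one notch
- jointer: blue bench jointer, fixed, place and slight yaw vary. Origin: on the bench below the middle of the free end edge of the flat aluminium outfeed table; this end faces the stand. Table top 235 above the bench, 160 wide (80 either side along x), running 350 to +y. A fence 95 high starts 170 along on the +x edge, a red guard at 330. The head at the fourth notch is level with the table within 6 mm
- straightedge: loose aluminium straightedge with black end caps, 500 along its x, 40 along its y, 22 high, 0.3 to 0.6 kg, lying on the bench at the robot's right. Origin: centre of its underside, z up. It is long enough to cover the whole head and reach 80 or more onto the table
- push_block: yellow jointer push block with a black rubber sole, 200 x 75 x 97; a bystander, leave it alone. Origin under its centre
- tape_measure: yellow and black tape measure, 68 x 34 x 58; a bystander, leave it alone. Origin under its centre
- glue_bottle: yellow glue bottle, 64 across, 170 tall, standing; a bystander, leave it alone. Origin under its centre
- bar_clamp: steel and orange bar clamp lying down, about 350 x 140 x 35; a bystander, leave it alone. Origin under the middle of its bar
- bench_brush: bench brush lying down, about 250 long; a bystander, leave it alone. Origin under its centre
- square: steel try square with a blue stock lying down, 150 x 100 x 20; a bystander, leave it alone. Origin near the corner
Not all that is in view belongs to the job. Leave any yellow look-alike of the stand alone.

How it is judged:
By the outcome, as a careful person would: the job done as asked, in the order asked, and still so for the second after the job is handed in, with the robot touching nothing.
It also fails if it takes over 72 s, if anything falls off the work surface, if the arm or the gripper's body presses on something with over 40 N, if the wrist force passes 120 N, or if a joint passes its speed limit or range.

### The arm

A 6-joint arm with a two-finger parallel gripper is mounted at the origin on the work surface. World frame = base frame: x ahead of the robot, y to its left, z up, the work surface at z = 0. Lengths are in m, angles in rad, forces in N, time in s.
With the tool pointing down it reaches from about 0.35 to 0.925 m from the base axis. Payload 6.4 kg.
Tool frame: the origin (TCP) lies at the very end of the fingers, on their centre line; the grasp point (between the pads) lies 19 mm behind it; z points along the fingers, y is the line along which they close (so a half turn about z gives the same grasp; the last joint's range is limited). The gripper opens to 85 mm and grips with 20 to 120 N. Pads are 22 mm wide; open, the fingers measure 114 mm over their backs; the gripper's body (76 mm by 85 mm) begins 54 mm behind the grasp point. The pads swing forward as they close: fully open they stand 13 mm farther back than shut.
Start: joints at [-1.481, 0.245, 1.558, -0, 1.339, -0.174], TCP at [0.169, -0.628, 0.231] pointing down, gripper open.
Joint ranges: [-3.13, 3.13], [-1.02, 2.26], [0.13, 2.54], [-0.95, 4.09], [0.21, 2.88], [-2.74, 2.74]. Speed limits (rad/s): [2.57, 2.57, 3.14, 3.14, 3.14, 3.14].

### API

Orientations are given as a unit quaternion [x, y, z, w].
In Python, from rig import r gives the robot as it stands.
- The arm moves only by the shell command python3 -m pendant 'ROWS' [FORCE]. ROWS is JSON, a list of rows, each an object with "offset": the shift along the world's x, y, z in mm, a list of three; "turn": the turn, a rotation vector about the world's x, y, z in degrees, a list of three; "jaw": the opening, from 0 (shut) to 1 (fully open). In form: [{"offset": [dx, dy, dz], "turn": [rx, ry, rz], "jaw": jaw}, ...]. A call has 1 to 12 rows; each row is the pose to reach, as a shift and turn from the pose commanded when the call began; what a row does not reach only later rows make up. A row lasts 1/8 s, in which the tool goes at most 62.5 mm and 10.7 degrees, less where a joint would pass 70% of its speed; a pose out of reach is approached as far as the arm can. A call with a gripper value outside its range is refused whole. The fingers move at their own pace and stop on an object; FORCE is the grip in N (left out, the last holds). Time passes only in rows, so rows that repeat a pose let the fingers close. It gives the time, the measured TCP pose, the force, the opening and the grip force at its end, in the units of the state.
- r.state(): the state, without advancing time (a new reading comes with each control period).
- r.snapshot(name): name is "scene" or "top" or "wrist"; returns (picture, depth): 480x640x3 uint8, red, green, blue; 480x640 float32, m along the optical axis (not along the pixel's ray), 0 where there is no reading.
- r.calibration(name): a dict with "mtx" (3x3 intrinsics, pixels), "distortion" ([k1, k2, p1, p2, k3] as OpenCV has them; the pictures are not rectified), "world_to_cam" (4x4, takes a point from world to camera coordinates). Camera axes: x right, y down, z forward; pixel columns grow to the right and rows downward; lengths in m; the calibration is good to about 2 mm. A picture is of the moment at which its call begins: read the wrist's pose just before it. calibration takes no time and is no camera call; for the wrist camera it gives the pose at the moment of the call.
- r.job_done(): hands the job in; it is judged then, once.
The state is a dict: "time": time; "joint_positions": joint angles; "dq": joint speeds; "effort": joint torques, N m; "eef_pos": TCP position; "ee_rot": TCP orientation; "wrist_force": force on the tool from outside, world axes, zero at the start; "moment": the same for the moment, N m; "opening": finger opening in m; "grasp_force": force on a finger pad.
Only numpy, scipy, OpenCV 4.12 (cv2) and the standard library are available. Lean on these libraries where they do the work, as an engineer would, in place of code of your own. Each camera call takes 0.05 s, during which the arm holds its last target. There are 200 camera calls.

## Working session

There is one attempt and no reset: what is moved stays moved. The work goes in short steps, Python scripts to look and compute and a shell command to move; the robot and the scene stay as the last step left them, time stands still between calls to the robot, and variables do not carry over. Pictures are saved under pics/ and viewed, at most 10 in all, crops included, and the job is handed in when it is done.

```bash
mkdir -p pics; ls
cat > h.py <<'E'
import numpy as np,cv2
from rig import r
def shot(n,f=None):
    c=r.calibration(n); p,d=r.snapshot(n); np.savez('pics/%s.npz'%(f or n),p=p,d=d,K=c['mtx'],D=np.array(c['distortion'],float),T=c['world_to_cam'])
    cv2.imwrite('pics/%s.png'%(f or n),p[:,:,::-1])
def load(f): return np.load('pics/%s.npz'%f)
def pt(s,u,v,z=None):
    """pixel->world using depth, or plane z"""
    K,D,T=s['K'],s['D'],s['T']; n=cv2.undistortPoints(np.array([[[u,v]]],float),np.array(K),D)[0,0]
    ray=np.array([n[0],n[1],1]); R=T[:3,:3];t=T[:3,3]
    if z is None:
        w=s['d'][int(v)-1:int(v)+2,int(u)-1:int(u)+2]; w=w[w>0]; return R.T@(ray*np.median(w)-t)
    o=-R.T@t; q=R.T@ray; return o+q*(z-o[2])/q[2]
def cloud(s):
    d=s['d']; v,u=np.mgrid[:480,:640]; n=cv2.undistortPoints(np.stack([u,v],-1).reshape(-1,1,2).astype(float),s['K'],s['D']).reshape(480,640,2)
    P=np.dstack([n,np.ones((480,640))])*d[...,None]; W=(P-s['T'][:3,3])@s['T'][:3,:3]; W[d==0]=np.nan; return W
E
python3 - <<'E'
from h import *
shot('scene');shot('top');print(r.state())
E
```

```text
pics
{'time': 0.1, 'joint_positions': array([-1.48106749e+00,  2.45727419e-01,  1.55887432e+00,  1.02199362e-05,
        1.33873981e+00, -1.74113343e-01]), 'dq': array([-0.00057664, -0.00141159, -0.0030105 , -0.00085861, -0.00067005,
        0.00025412]), 'effort': array([-5.60450007e-04, -4.30671108e+01, -3.27129114e+01, -1.32187674e-04,
        2.84997936e-03, -1.55856874e-07]), 'eef_pos': array([ 0.16946881, -0.62700002,  0.23031085]), 'ee_rot': array([ 9.91310802e-01,  1.31537561e-01,  4.18516470e-05, -8.73462812e-04]), 'wrist_force': array([ 0.66806547,  0.25393502, -0.66221856]), 'moment': array([ 0.04544023,  0.0322866 , -0.03137611]), 'grasp_force': 0.0, 'opening': 0.08542261863310979}
```

View pics/scene.png

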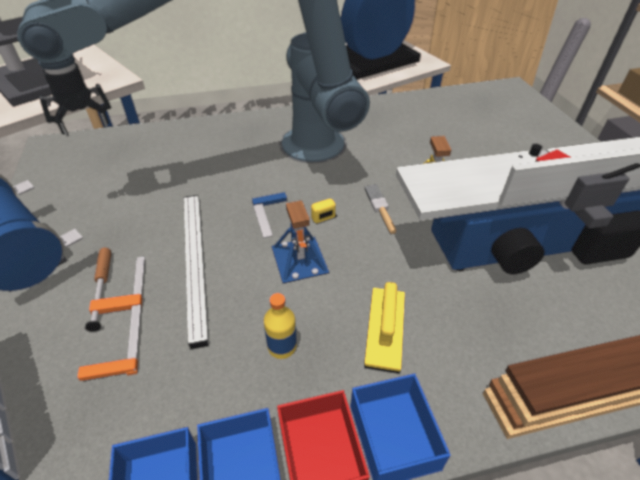

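View pics/top.png

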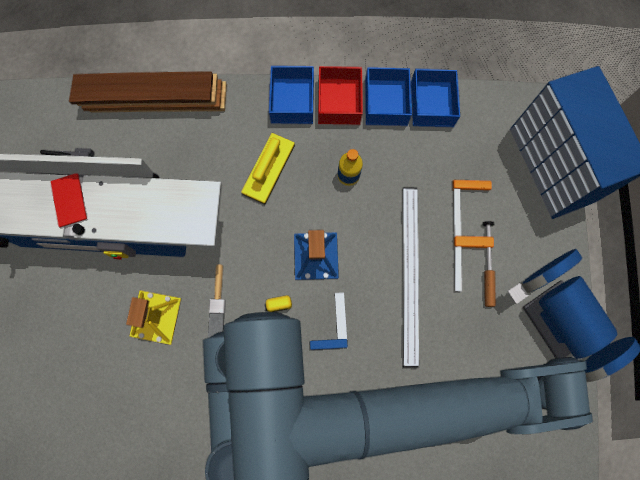

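The scene picture shows the blue stand at (300,240), with its head at (298,214), and the jointer at right. The top picture shows the stand's head at (316,245), the table's free end at x≈220 px, and the straightedge from (410,188) to (411,366).
Two things could be taken for the stand: the blue one at top (317,255) and the yellow look-alike at top (155,317). I choose the blue one and check it in a crop.

Run:
```python
from h import *
s=load('top');W=cloud(s)
def rect(name,u0,v0,u1,v1,z0,z1):
    w=W[v0:v1,u0:u1].reshape(-1,3); w=w[(w[:,2]>z0)&(w[:,2]<z1)]
    z=np.median(w[:,2]); (c,sz,a)=cv2.minAreaRect((w[:,:2]*1000).astype(np.float32)); print(name,len(w),np.round(c,1),np.round(sz,1),round(a,2),'z',round(z*1000,1), np.round(w.min(0)*1000),np.round(w.max(0)*1000))
rect('head',290,220,345,265,.155,.185)
rect('foot',285,225,345,285,.004,.014)
rect('table',180,180,230,250,.225,.245)
rect('se',395,180,425,375,.015,.03)
p=s['p'];a=cv2.resize(p[170:300,180:350],None,fx=4.5,fy=4.5,interpolation=cv2.INTER_CUBIC)
cv2.imwrite('pics/c1.png',a[:585,:765,::-1])
for n,u,v in [('push',268,170),('glue',349,160),('tape',280,303)]: print(n,np.round(pt(s,u,v)*1000))
```

```text
head 456 [ 511.4 -158.1] [70.  40.3] 4.68 z 170.9 [ 476. -179.  155.] [ 548. -138.  178.]
foot 1450 [ 514.5 -155.2] [167. 165.] 0.89 z 8.3 [ 430. -237.    4.] [599. -72.  14.]
table 2496 [570.5 128.4] [101.1 161.2] 88.01 z 235.8 [488.  75. 225.] [651. 176. 245.]
se 2549 [ 460.5 -417.5] [ 42.7 500.4] 89.65 z 23.0 [ 210. -440.   15.] [ 711. -395.   30.]
push [752. -19.  25.]
glue [ 737. -241.  154.]
tape [372. -66.  58.]
```

View pics/c1.png

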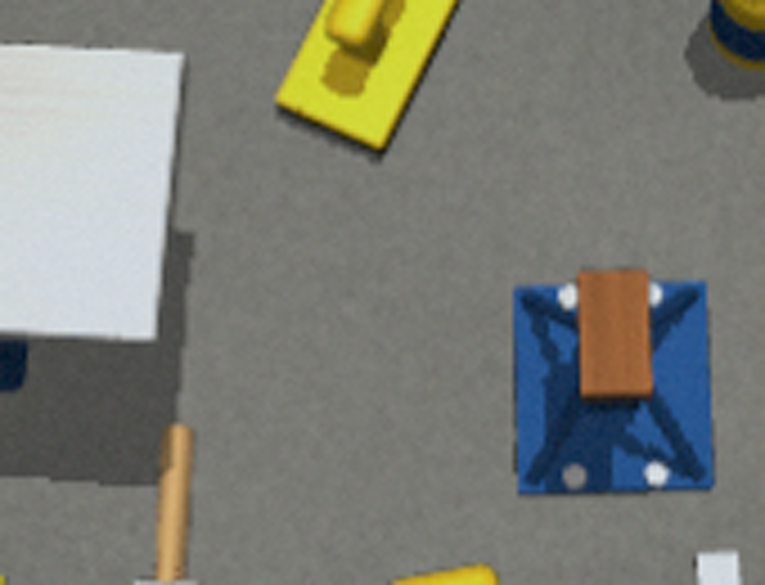

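The crop shows the blue stand's wooden head with corners (579,270), (648,270), (652,398), (581,398). The table's end edge runs from (183,52) to (155,338). It is the blue stand, so the choice is right. Next I work out yaws and exact poses.

Run:
```python
from h import *
s=load('top')
def c(U,V,z): return pt(s,(U+.5)/4.5-.5+180,(V+.5)/4.5-.5+170,z)[:2]*1000
for n,z,P in [('head',.17,[(579,270),(648,270),(652,398),(581,398)]),('foot',.008,[(514,287),(706,283),(713,489),(518,493)]),('table',.235,[(183,52),(155,338)])]:
    q=np.array([c(u,v,z) for u,v in P]);print(n,np.round(q,1).tolist(),q.mean(0).round(1)); 
    if len(q)==4:
        a=q[0]-q[3];b=q[1]-q[2];e=q[0]-q[1];f=q[3]-q[2]
        print([round(np.degrees(np.arctan2(v[1],v[0])),2) for v in(a,b)],[round(np.degrees(np.arctan2(-v[0],v[1])),2) for v in (e,f)])
    else: a=q[0]-q[1];print(np.degrees(np.arctan2(a[1],a[0])))
# lines fitted to depth
W=cloud(s)
t=W[150:260,0:235].reshape(-1,3);t=t[abs(t[:,2]-.2355)<.006]*1000
def edge(xs,ys,lo,hi,f):
    X=[];Y=[]
    for a in np.arange(lo,hi,6):
        m=(xs>=a)&(xs<a+6)
        if m.sum()>2: X.append(a+3);Y.append(f(ys[m]))
    return np.polyfit(X,Y,1),np.std(np.polyval(np.polyfit(X,Y,1),X)-Y)
print('end: y(x)',edge(t[:,0],t[:,1],500,640,np.min));print('-x edge x(y)',edge(t[:,1],t[:,0],100,330,np.min))
b=W[180:375,395:425].reshape(-1,3);b=b[(b[:,2]>.017)&(b[:,2]<.028)]*1000
print('se',edge(b[:,0],b[:,1],225,700,np.min),edge(b[:,0],b[:,1],225,700,np.max),b[:,0].min(),b[:,0].max())
```

```text
head [[545.4, -138.5], [546.0, -176.6], [474.2, -179.7], [473.5, -140.9]] [ 509.8 -158.9]
[np.float64(1.92), np.float64(2.45)] [np.float64(0.96), np.float64(0.96)]
foot [[572.2, -96.5], [576.7, -215.4], [448.0, -220.7], [443.6, -102.0]] [ 510.1 -158.6]
[np.float64(2.43), np.float64(2.35)] [np.float64(2.18), np.float64(2.14)]
table [[647.5, 76.7], [489.8, 83.0]] [568.6  79.8]
-2.264210795668228
end: y(x) (array([-4.48601562e-02,  1.04463775e+02]), np.float64(0.69173695220222))
-x edge x(y) (array([4.11360037e-02, 4.85840524e+02]), np.float64(0.5654391189356537))
se (array([-7.33463127e-03, -4.33268978e+02]), np.float64(0.8657986685710517)) (array([-1.76364351e-02, -3.91328344e+02]), np.float64(1.1434901095182932)) 210.40270695132637 710.2847732959293
```

```bash
python3 -m pendant '[{"offset":[35,48,10],"turn":[0,0,-2],"jaw":1},{"offset":[75,103,20],"turn":[0,0,-4],"jaw":1},{"offset":[112,155,20],"turn":[0,0,-6],"jaw":1},{"offset":[148,204,20],"turn":[0,0,-8],"jaw":1},{"offset":[184,253,20],"turn":[0,0,-10],"jaw":1},{"offset":[220,303,20],"turn":[0,0,-12],"jaw":1},{"offset":[256,352,20],"turn":[0,0,-12.8],"jaw":1},{"offset":[290,400,20],"turn":[0,0,-12.8],"jaw":1},{"offset":[318,438,20],"turn":[0,0,-12.8],"jaw":1},{"offset":[334,460,20],"turn":[0,0,-12.8],"jaw":1},{"offset":[340.5,469,20],"turn":[0,0,-12.8],"jaw":1},{"offset":[340.5,469,20],"turn":[0,0,-12.8],"jaw":1}]'
python3 - <<'E'
from h import *
shot('wrist','w1');s=r.state();print(s['eef_pos'],s['ee_rot'],s['wrist_force'],s['time'])
w=load('w1');W=cloud(w).reshape(-1,3);h=W[abs(W[:,2]-.17)<.006];h=h[(abs(h[:,0]-.51)<.06)&(abs(h[:,1]+.16)<.05)]
print(len(h),cv2.minAreaRect((h[:,:2]*1000).astype(np.float32)) if len(h) else 0,np.median(h[:,2]) if len(h) else 0)
E
```

```text
time: 1.6
eef_pos: [0.5098, -0.1585, 0.251]
ee_rot: [1.0, 0.021, -0.0, -0.0]
wrist_force: [-0.1, -0.2, -0.0]
opening: 0.0853
grasp_force: 0.0
[ 0.50961378 -0.15899025  0.25103871] [ 9.99799206e-01  2.00358392e-02 -3.35255675e-04  2.59401707e-05] [ 0.06038653 -0.41880501  0.11683164] 1.65
6913 ((513.8568115234375, -159.0436248779297), (70.0305404663086, 40.15032196044922), 2.751645565032959) 0.1699306419544369
```

View pics/w1.png

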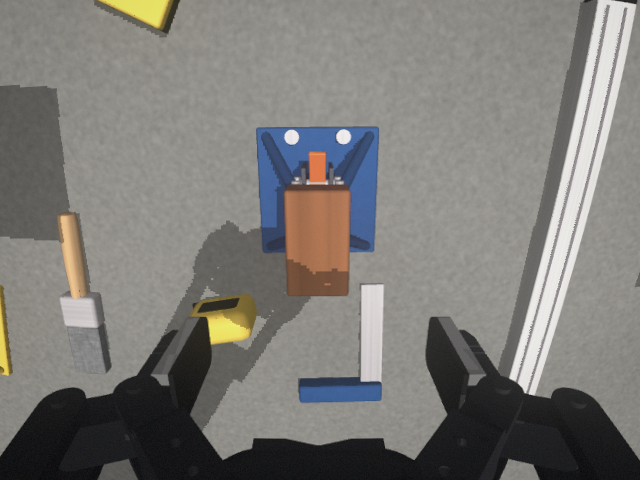

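The wrist picture shows the head at (286–350, 185–296), centred between the fingers, with the orange pawl on its +x side at (317,165). The depth fit agrees: y −159 mm, yaw about 2.5°.

```bash
python3 -m pendant '[{"offset":[1,0,-20],"turn":[0,0,0.3],"jaw":1},{"offset":[2,0,-45],"turn":[0,0,0.3],"jaw":1},{"offset":[2,0,-70],"turn":[0,0,0.3],"jaw":1},{"offset":[2,0,-90],"turn":[0,0,0.3],"jaw":1},{"offset":[2,0,-104],"turn":[0,0,0.3],"jaw":1},{"offset":[2,0,-110],"turn":[0,0,0.3],"jaw":1},{"offset":[2,0,-110],"turn":[0,0,0.3],"jaw":0.6},{"offset":[2,0,-110],"turn":[0,0,0.3],"jaw":0.6}]' 20
python3 -m pendant '[{"offset":[0,0,0],"turn":[0,0,0],"jaw":0.4},{"offset":[0,0,0],"turn":[0,0,0],"jaw":0.4},{"offset":[0,0,0],"turn":[0,0,0],"jaw":0.4},{"offset":[0,0,0],"turn":[0,0,0],"jaw":0.4}]' 20
```

```text
time: 2.65
eef_pos: [0.5125, -0.1589, 0.1422]
ee_rot: [1.0, 0.023, 0.001, 0.0]
wrist_force: [-1.5, 0.0, -1.0]
opening: 0.0526
grasp_force: 0.0
time: 3.15
eef_pos: [0.5124, -0.1578, 0.1424]
ee_rot: [1.0, 0.023, 0.0, -0.001]
wrist_force: [-2.6, 5.6, 5.6]
opening: 0.0394
grasp_force: 22.2
```

```bash
python3 -m pendant '[{"offset":[0,1,0],"turn":[0,0,0],"jaw":0.3},{"offset":[0,1.5,0],"turn":[0,0,0],"jaw":0.3},{"offset":[0,1.5,0],"turn":[0,0,0],"jaw":0.3},{"offset":[0,1.5,0],"turn":[0,0,0],"jaw":0.3}]' 80
```

```text
time: 3.65
eef_pos: [0.5124, -0.1577, 0.1426]
ee_rot: [1.0, 0.023, 0.0, 0.001]
wrist_force: [-2.2, -1.0, 5.7]
opening: 0.0388
grasp_force: 81.8
```

```bash
f(){ awk '/eef_pos/{z=$4}/wrist_force/{printf "%s F %s %s %s\n",z,$2,$3,$4}'; }
{ python3 -m pendant '[{"offset":[0,0,2],"turn":[0,0,0],"jaw":0.3},{"offset":[0,0,4],"turn":[0,0,0],"jaw":0.3}]'
python3 -m pendant '[{"offset":[0,0,1.5],"turn":[0,0,0],"jaw":0.3}]'
python3 -m pendant '[{"offset":[0,0,1.5],"turn":[0,0,0],"jaw":0.3}]'
python3 -m pendant '[{"offset":[0,0,1.5],"turn":[0,0,0],"jaw":0.3}]'
python3 -m pendant '[{"offset":[0,0,1.5],"turn":[0,0,0],"jaw":0.3}]'
python3 -m pendant '[{"offset":[0,0,1],"turn":[0,0,0],"jaw":0.3}]'
python3 -m pendant '[{"offset":[0,0,1],"turn":[0,0,0],"jaw":0.3}]'
python3 -m pendant '[{"offset":[0,0,1],"turn":[0,0,0],"jaw":0.3}]'
python3 -m pendant '[{"offset":[0,0,1],"turn":[0,0,0],"jaw":0.3}]'
python3 -m pendant '[{"offset":[0,0,1],"turn":[0,0,0],"jaw":0.3}]'
python3 -m pendant '[{"offset":[0,0,1],"turn":[0,0,0],"jaw":0.3}]'
python3 -m pendant '[{"offset":[0,0,1],"turn":[0,0,0],"jaw":0.3}]'; } | f
```

```text
0.1444] F [6.5, -6.5, -8.2]
0.1458] F [5.2, -5.5, -8.3]
0.1473] F [5.5, -5.6, -8.6]
0.1488] F [5.4, -5.5, -8.1]
0.1503] F [5.6, -5.8, -8.3]
0.1513] F [5.6, -4.9, -8.3]
0.1523] F [5.5, -5.3, -8.0]
0.1532] F [5.5, -4.9, -7.8]
0.1542] F [5.8, -5.9, -7.3]
0.1553] F [6.0, -6.3, -7.8]
0.1559] F [8.6, -5.7, -13.1]
0.1562] F [10.1, -8.0, -16.3]
```

```bash
f(){ awk '/eef_pos/{z=$4}/wrist_force/{printf "%s F %s %s %s\n",z,$2,$3,$4}/grasp/{printf "%s ",$2}'; }
{ python3 -m pendant '[{"offset":[0.5,-0.5,1],"turn":[0,0,0],"jaw":0.3}]'
python3 -m pendant '[{"offset":[0.5,-0.5,1],"turn":[0,0,0],"jaw":0.3}]'
python3 -m pendant '[{"offset":[0,0,1],"turn":[0,0,0],"jaw":0.3}]'
python3 -m pendant '[{"offset":[0,0,1],"turn":[0,0,0],"jaw":0.3}]'
python3 -m pendant '[{"offset":[0,0,1],"turn":[0,0,0],"jaw":0.3}]'
python3 -m pendant '[{"offset":[0,0,1],"turn":[0,0,0],"jaw":0.3}]'
python3 -m pendant '[{"offset":[0,0,1],"turn":[0,0,0],"jaw":0.3}]'
python3 -m pendant '[{"offset":[0,0,1],"turn":[0,0,0],"jaw":0.3}]'
python3 -m pendant '[{"offset":[0,0,1],"turn":[0,0,0],"jaw":0.3}]'
python3 -m pendant '[{"offset":[0,0,1],"turn":[0,0,0],"jaw":0.3}]'
python3 -m pendant '[{"offset":[0,0,1],"turn":[0,0,0],"jaw":0.3}]'
python3 -m pendant '[{"offset":[0,0,1],"turn":[0,0,0],"jaw":0.3}]'
python3 -m pendant '[{"offset":[0,0,1],"turn":[0,0,0],"jaw":0.3}]'
python3 -m pendant '[{"offset":[0,0,1],"turn":[0,0,0],"jaw":0.3}]'
python3 -m pendant '[{"offset":[0,0,1],"turn":[0,0,0],"jaw":0.3}]'; } | f
```

```text
0.1564] F [9.7, -5.0, -19.1]
82.3 0.1567] F [7.1, -3.2, -18.0]
82.7 0.1575] F [9.2, -4.6, -19.6]
82.6 0.1585] F [8.0, -3.6, -19.0]
82.6 0.1595] F [8.2, -3.7, -18.9]
82.6 0.1605] F [8.6, -4.7, -19.0]
82.5 0.1614] F [8.8, -4.1, -19.4]
82.5 0.1624] F [8.7, -2.9, -18.1]
82.6 0.1637] F [7.7, -4.1, -13.7]
83.2 0.1663] F [1.8, -2.2, -7.8]
84.2 0.168] F [2.7, -2.3, -7.9]
84.0 0.1695] F [0.9, -1.1, -8.7]
84.0 0.1707] F [0.6, -2.7, -11.3]
83.6 0.1712] F [3.3, -2.4, -15.3]
83.0 0.1716] F [5.6, -3.8, -19.6]
82.8
```

```bash
f(){ awk '/eef_pos/{z=$4}/wrist_force/{printf "%s F %s %s %s\n",z,$2,$3,$4}/grasp/{printf "%s ",$2}'; }
{ python3 -m pendant '[{"offset":[0.3,0,1.5],"turn":[0,0,0],"jaw":0.3},{"offset":[0.5,0,3],"turn":[0,0,0],"jaw":0.3},{"offset":[0.5,0,4.5],"turn":[0,0,0],"jaw":0.3}]'
python3 -m pendant '[{"offset":[0,0,1.5],"turn":[0,0,0],"jaw":0.3}]'
python3 -m pendant '[{"offset":[0,0,1.5],"turn":[0,0,0],"jaw":0.3}]'
python3 -m pendant '[{"offset":[0,0,1],"turn":[0,0,0],"jaw":0.3}]'
python3 -m pendant '[{"offset":[0,0,1],"turn":[0,0,0],"jaw":0.3}]'
python3 -m pendant '[{"offset":[0,0,1],"turn":[0,0,0],"jaw":0.3}]'
python3 -m pendant '[{"offset":[0,0,1],"turn":[0,0,0],"jaw":0.3}]'
python3 -m pendant '[{"offset":[0,0,1],"turn":[0,0,0],"jaw":0.3}]'
python3 -m pendant '[{"offset":[0,0,1.5],"turn":[0,0,0],"jaw":0.3},{"offset":[0,0,3],"turn":[0,0,0],"jaw":0.3},{"offset":[0,0,4.5],"turn":[0,0,0],"jaw":0.3},{"offset":[0,0,6],"turn":[0,0,0],"jaw":0.3}]'
python3 -m pendant '[{"offset":[0,0,1],"turn":[0,0,0],"jaw":0.3}]'
python3 -m pendant '[{"offset":[0,0,1],"turn":[0,0,0],"jaw":0.3}]'
python3 -m pendant '[{"offset":[0,0,1],"turn":[0,0,0],"jaw":0.3}]'
python3 -m pendant '[{"offset":[0,0,1],"turn":[0,0,0],"jaw":0.3}]'; } | f
```

```text
0.1755] F [3.8, -4.1, -21.9]
82.7 0.1769] F [4.1, -4.2, -22.2]
82.7 0.1789] F [-0.7, -1.9, -8.0]
84.5 0.1822] F [-5.8, 0.3, -8.3]
84.4 0.1834] F [-6.7, -0.8, -8.6]
84.4 0.1845] F [-5.9, -0.2, -9.1]
84.4 0.1855] F [-5.8, -0.3, -9.2]
84.3 0.1859] F [-4.6, -2.5, -13.8]
83.8 0.1905] F [-4.0, -3.0, -21.9]
82.7 0.1915] F [-4.4, -2.8, -21.6]
82.7 0.1925] F [-5.8, -2.8, -19.2]
82.9 0.1944] F [-9.6, -1.4, -9.2]
84.3 0.197] F [-12.8, -0.6, -8.3]
84.4
```

```bash
f(){ awk '/eef_pos/{z=$4}/wrist_force/{printf "%s F %s %s %s\n",z,$2,$3,$4}/grasp/{printf "%s ",$2}'; }
{ python3 -m pendant '[{"offset":[-0.5,0,1],"turn":[0,0,0],"jaw":0.3},{"offset":[-1,0,2],"turn":[0,0,0],"jaw":0.3},{"offset":[-1,0,3],"turn":[0,0,0],"jaw":0.3}]'
python3 -m pendant '[{"offset":[0,0,1],"turn":[0,0,0],"jaw":0.3}]'
python3 -m pendant '[{"offset":[0,0,1],"turn":[0,0,0],"jaw":0.3}]'
python3 -m pendant '[{"offset":[0,0,1],"turn":[0,0,0],"jaw":0.3},{"offset":[0,0,2],"turn":[0,0,0],"jaw":0.3},{"offset":[0,0,3],"turn":[0,0,0],"jaw":0.3}]'
python3 -m pendant '[{"offset":[0,0,1],"turn":[0,0,0],"jaw":0.3}]'
python3 -m pendant '[{"offset":[0,0,1],"turn":[0,0,0],"jaw":0.3}]'
python3 -m pendant '[{"offset":[0,0,1],"turn":[0,0,0],"jaw":0.3}]'; } | f
```

```text
0.2006] F [-6.6, 0.2, -11.1]
84.1 0.201] F [-4.8, -1.7, -13.0]
83.7 0.2012] F [-2.7, -1.3, -17.8]
83.4 0.2033] F [-0.7, -0.4, -20.7]
83.0 0.2044] F [-0.7, -0.8, -21.1]
83.0 0.2055] F [-1.4, -0.1, -21.6]
83.0 0.2065] F [0.6, 0.1, -21.6]
83.0
```

```bash
f(){ awk '/eef_pos/{z=$4}/wrist_force/{printf "%s F %s %s %s\n",z,$2,$3,$4}/grasp/{printf "%s ",$2}'; }
{ python3 -m pendant '[{"offset":[0,0,1],"turn":[0,0,0],"jaw":0.3}]'
python3 -m pendant '[{"offset":[0,0,0.7],"turn":[0,0,0],"jaw":0.3}]'
python3 -m pendant '[{"offset":[0,0,0.7],"turn":[0,0,0],"jaw":0.3}]'
python3 -m pendant '[{"offset":[0,0,0.6],"turn":[0,0,0],"jaw":0.3}]'
python3 -m pendant '[{"offset":[0,0,0],"turn":[0,0,0],"jaw":0.3}]'
python3 -m pendant '[{"offset":[0,0,0],"turn":[0,0,0],"jaw":0.3}]'; } | f; python3 -c "
from rig import r
s=r.state();print(s['time'],s['eef_pos'],s['wrist_force'])"
```

```text
0.2077] F [-1.9, 0.6, -20.1]
83.0 0.2094] F [-6.3, 3.5, -10.9]
84.0 0.2116] F [-8.2, 4.6, -8.0]
84.5 0.2123] F [-7.8, 4.2, -8.6]
84.5 0.2124] F [-8.7, 3.9, -6.8]
84.6 0.2124] F [-8.8, 3.8, -8.1]
84.6 11.525 [ 0.51244588 -0.15777084  0.21236711] [-8.7746359   3.80037591 -8.11524124]
```

```bash
f(){ awk '/eef_pos/{z=$4}/wrist_force/{printf "%s F %s %s %s\n",z,$2,$3,$4}/grasp/{printf "%s ",$2}'; }
{ python3 -m pendant '[{"offset":[-0.4,0.3,0.4],"turn":[0,0,0],"jaw":0.3},{"offset":[-0.7,0.6,0.8],"turn":[0,0,0],"jaw":0.3},{"offset":[-0.7,0.6,0.8],"turn":[0,0,0],"jaw":0.3}]'
python3 -m pendant '[{"offset":[0,0,-0.4],"turn":[0,0,0],"jaw":0.3},{"offset":[0,0,-0.4],"turn":[0,0,0],"jaw":0.3}]'
python3 -m pendant '[{"offset":[0,0,-0.4],"turn":[0,0,0],"jaw":0.3},{"offset":[0,0,-0.4],"turn":[0,0,0],"jaw":0.3}]'
python3 -m pendant '[{"offset":[0,0,-0.4],"turn":[0,0,0],"jaw":0.3},{"offset":[0,0,-0.4],"turn":[0,0,0],"jaw":0.3}]'
python3 -m pendant '[{"offset":[0,0,-0.3],"turn":[0,0,0],"jaw":0.3},{"offset":[0,0,-0.3],"turn":[0,0,0],"jaw":0.3}]'; } | f
```

```text
0.2137] F [-5.8, 2.2, -8.0]
84.5 0.2135] F [-7.4, 2.7, -7.4]
84.7 0.2132] F [-6.6, 2.5, -6.3]
84.7 0.2128] F [-6.8, 2.8, -6.4]
84.7 0.2125] F [-6.9, 2.0, -7.1]
84.7
```

```bash
f(){ awk '/eef_pos/{z=$4}/wrist_force/{printf "%s F %s %s %s\n",z,$2,$3,$4}/grasp/{printf "%s ",$2}'; }
{ python3 -m pendant '[{"offset":[0,0,-0.4],"turn":[0,0,0],"jaw":0.3},{"offset":[0,0,-0.4],"turn":[0,0,0],"jaw":0.3}]'
python3 -m pendant '[{"offset":[0,0,-0.4],"turn":[0,0,0],"jaw":0.3},{"offset":[0,0,-0.4],"turn":[0,0,0],"jaw":0.3}]'
python3 -m pendant '[{"offset":[0,0,-0.4],"turn":[0,0,0],"jaw":0.3},{"offset":[0,0,-0.4],"turn":[0,0,0],"jaw":0.3}]'
python3 -m pendant '[{"offset":[0,0,-0.3],"turn":[0,0,0],"jaw":0.3},{"offset":[0,0,-0.3],"turn":[0,0,0],"jaw":0.3}]'; } | f
```

```text
0.2121] F [-7.0, 2.0, -7.3]
84.7 0.2117] F [-6.2, 2.0, -6.1]
84.7 0.2113] F [-7.3, 2.9, -7.4]
84.7 0.2112] F [-7.4, 2.7, -5.1]
84.9
```

```bash
f(){ awk '/eef_pos/{z=$4}/wrist_force/{printf "%s F %s %s %s\n",z,$2,$3,$4}/grasp/{printf "%s ",$2}'; }
{ python3 -m pendant '[{"offset":[0,0,-0.3],"turn":[0,0,0],"jaw":0.3},{"offset":[0,0,-0.3],"turn":[0,0,0],"jaw":0.3}]'
python3 -m pendant '[{"offset":[0,0,-0.3],"turn":[0,0,0],"jaw":0.3},{"offset":[0,0,-0.3],"turn":[0,0,0],"jaw":0.3}]'
python3 -m pendant '[{"offset":[0,0,-0.2],"turn":[0,0,0],"jaw":0.3},{"offset":[0,0,-0.2],"turn":[0,0,0],"jaw":0.3}]'; } | f
```

```text
0.2112] F [-8.2, 3.9, -4.0]
85.0 0.2111] F [-9.2, 2.9, -3.0]
85.2 0.2111] F [-8.8, 3.8, -2.4]
85.2
```

```bash
f(){ awk '/eef_pos/{z=$4}/wrist_force/{printf "%s F %s %s %s\n",z,$2,$3,$4}/grasp/{printf "%s ",$2}'; }
{ python3 -m pendant '[{"offset":[-0.4,0.3,-0.4],"turn":[0,0,0],"jaw":0.3},{"offset":[-0.8,0.3,-0.7],"turn":[0,0,0],"jaw":0.3},{"offset":[-0.8,0.3,-0.7],"turn":[0,0,0],"jaw":0.3}]'
python3 -m pendant '[{"offset":[0,0,-0.2],"turn":[0,0,0],"jaw":0.3},{"offset":[0,0,-0.2],"turn":[0,0,0],"jaw":0.3}]' 
python3 -m pendant '[{"offset":[0,0,0],"turn":[0,0,0],"jaw":0.4},{"offset":[0,0,0],"turn":[0,0,0],"jaw":0.42}]' 20; } | f
```

```text
0.2111] F [-6.6, 2.6, -2.0]
85.4 0.211] F [-7.1, 2.6, -0.2]
85.4 0.211] F [-7.6, 4.0, -1.3]
85.4
```

```bash
f(){ awk '/eef_pos/{z=$4}/wrist_force/{printf "%s F %s %s %s\n",z,$2,$3,$4}/opening/{o=$2}/grasp/{printf "%s %s ",o,$2}'; }
{ python3 -m pendant '[{"offset":[0,0,-0.1],"turn":[0,0,0],"jaw":0.5},{"offset":[0,0,-0.1],"turn":[0,0,0],"jaw":0.6}]' 20
python3 -m pendant '[{"offset":[0,0,0],"turn":[0,0,0],"jaw":0.8},{"offset":[0,0,0],"turn":[0,0,0],"jaw":1},{"offset":[0,0,0],"turn":[0,0,0],"jaw":1}]'
python3 -m pendant '[{"offset":[0,0,0],"turn":[0,0,0],"jaw":1},{"offset":[0,0,0],"turn":[0,0,0],"jaw":1}]';} | f
python3 -c "
from rig import r
s=r.state();print(s['time'],s['eef_pos'],s['ee_rot'],s['opening'])"
```

```text
0.2103] F [-0.2, 0.2, 0.5]
0.051 0.0 0.2059] F [0.2, 1.3, -0.1]
0.0856 0.0 0.2057] F [0.5, -0.9, 0.0]
0.0852 0.0 16.4 [ 0.51094856 -0.15711551  0.20566255] [ 9.99739902e-01  2.28060998e-02 -9.39073037e-05 -4.36883241e-05] 0.08524472395597832
```

```bash
python3 -m pendant '[{"offset":[0,0,25],"turn":[0,0,0],"jaw":1},{"offset":[0,0,60],"turn":[0,0,0],"jaw":1},{"offset":[-2,-10,85],"turn":[0,0,0],"jaw":1},{"offset":[-8,-40,95],"turn":[0,0,-1],"jaw":1},{"offset":[-17,-90,95],"turn":[0,0,-2],"jaw":1},{"offset":[-27,-140,80],"turn":[0,0,-3],"jaw":1},{"offset":[-37,-190,50],"turn":[0,0,-3.3],"jaw":1},{"offset":[-46,-235,20],"turn":[0,0,-3.3],"jaw":1},{"offset":[-51,-257,0],"turn":[0,0,-3.3],"jaw":1},{"offset":[-51,-261,-10],"turn":[0,0,-3.3],"jaw":1},{"offset":[-51,-261,-10],"turn":[0,0,-3.3],"jaw":1},{"offset":[-51,-261,-10],"turn":[0,0,-3.3],"jaw":1}]'
python3 - <<'E'
from h import *
shot('wrist','w2');shot('top','t2');s=r.state();print(s['eef_pos'],s['ee_rot'],s['wrist_force'],s['time'])
W=cloud(load('w2')).reshape(-1,3)*1000;b=W[(W[:,2]>17)&(W[:,2]<28)&(abs(W[:,1]+418)<40)]
for x in range(380,640,40):
    q=b[abs(b[:,0]-x)<6]
    if len(q)>10:print(x,q[:,1].min().round(1),q[:,1].max().round(1),len(q))
W=cloud(load('t2'))[200:290,280:350].reshape(-1,3)*1000;h=W[(W[:,2]>215)&(W[:,2]<260)]
print(len(h),np.median(h,0),cv2.minAreaRect(h[:,:2].astype(np.float32)))
E
```

```text
time: 17.9
eef_pos: [0.4608, -0.4176, 0.1971]
ee_rot: [1.0, -0.005, 0.001, 0.001]
wrist_force: [0.1, 0.8, -0.2]
opening: 0.0857
grasp_force: 0.0
[ 0.46080644 -0.41770628  0.19718174] [ 9.99985128e-01 -5.35095735e-03  6.75190972e-04  8.09194117e-04] [-0.36225635  0.05130682 -0.44717597] 18.0
380 -438.4 -398.4 507
420 -438.9 -399.6 569
460 -439.4 -399.8 630
500 -440.0 -400.2 725
540 -439.6 -400.5 790
580 -440.1 -400.8 868
620 -441.3 -401.1 765
514 [ 509.57528563 -157.79193054  239.20983063] ((511.31036376953125, -158.000732421875), (70.76570892333984, 39.986351013183594), 3.0998401641845703)
```

View pics/t2.png

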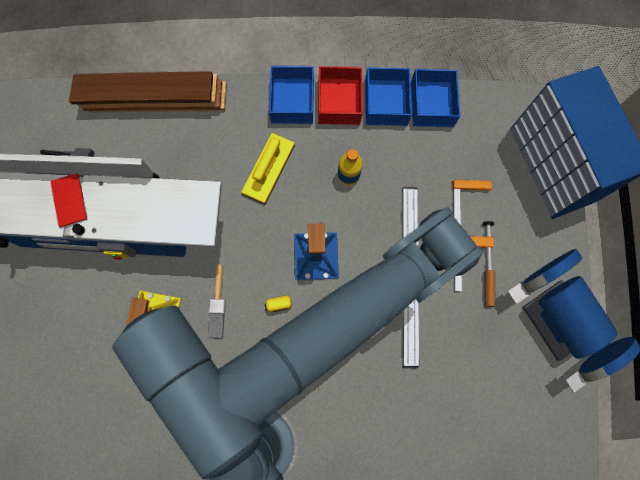

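The top picture shows the column standing raised, head at (317,240), and everything else where it was. Head top is at about 239 mm. Now I grasp the straightedge at its middle.

```bash
python3 -m pendant '[{"offset":[0,-1,-35],"turn":[0,0,0],"jaw":0.7},{"offset":[0,-2,-80],"turn":[0,0,0],"jaw":0.7},{"offset":[0,-2,-125],"turn":[0,0,0],"jaw":0.65},{"offset":[0,-2,-160],"turn":[0,0,0],"jaw":0.65},{"offset":[0,-2,-180],"turn":[0,0,0],"jaw":0.65},{"offset":[0,-2,-189],"turn":[0,0,0],"jaw":0.65},{"offset":[0,-2,-192],"turn":[0,0,0],"jaw":0.65},{"offset":[0,-2,-192],"turn":[0,0,0],"jaw":0.65}]'
python3 -m pendant '[{"offset":[0,0,0],"turn":[0,0,0],"jaw":0.4},{"offset":[0,0,0],"turn":[0,0,0],"jaw":0.3},{"offset":[0,0,0],"turn":[0,0,0],"jaw":0.3},{"offset":[0,0,0],"turn":[0,0,0],"jaw":0.3},{"offset":[0,0,0],"turn":[0,0,0],"jaw":0.3}]' 90
```

```text
time: 19.0
eef_pos: [0.4606, -0.4209, 0.005]
ee_rot: [1.0, -0.006, 0.001, 0.001]
wrist_force: [-0.2, 0.6, -0.4]
opening: 0.0556
grasp_force: 0.0
time: 19.62
eef_pos: [0.4607, -0.4208, 0.0054]
ee_rot: [1.0, -0.006, 0.001, 0.001]
wrist_force: [-1.8, 1.7, 7.2]
opening: 0.0377
grasp_force: 91.8
```

```bash
python3 -m pendant '[{"offset":[0,0,3],"turn":[0,0,0],"jaw":0.3},{"offset":[0,0,10],"turn":[0,0,0],"jaw":0.3},{"offset":[0,0,25],"turn":[0,0,0],"jaw":0.3},{"offset":[0,0,50],"turn":[0,0,0],"jaw":0.3},{"offset":[0,0,85],"turn":[0,0,0],"jaw":0.3},{"offset":[0,0,125],"turn":[0,0,0],"jaw":0.3},{"offset":[0,0,170],"turn":[0,0,0],"jaw":0.3},{"offset":[0,0,215],"turn":[0,0,0],"jaw":0.3},{"offset":[0,0,260],"turn":[0,0,0],"jaw":0.3},{"offset":[0,0,300],"turn":[0,0,0],"jaw":0.3},{"offset":[0,0,335],"turn":[0,0,0],"jaw":0.3},{"offset":[0,0,355],"turn":[0,0,0],"jaw":0.3}]'
python3 -m pendant '[{"offset":[2,10,0],"turn":[0,0,2],"jaw":0.3},{"offset":[6,35,0],"turn":[0,0,6],"jaw":0.3},{"offset":[12,75,0],"turn":[0,0,12],"jaw":0.3},{"offset":[18,115,0],"turn":[0,0,19],"jaw":0.3},{"offset":[25,155,0],"turn":[0,0,26],"jaw":0.3},{"offset":[31,195,0],"turn":[0,0,33],"jaw":0.3},{"offset":[37,235,0],"turn":[0,0,40],"jaw":0.3},{"offset":[43,275,0],"turn":[0,0,47],"jaw":0.3},{"offset":[50,315,0],"turn":[0,0,54],"jaw":0.3},{"offset":[57,355,0],"turn":[0,0,61],"jaw":0.3},{"offset":[63,395,0],"turn":[0,0,68],"jaw":0.3},{"offset":[68,425,0],"turn":[0,0,74],"jaw":0.3}]'
python3 -m pendant '[{"offset":[3,18,0],"turn":[0,0,5],"jaw":0.3},{"offset":[5,30,0],"turn":[0,0,9],"jaw":0.3},{"offset":[6,36,0],"turn":[0,0,11.8],"jaw":0.3},{"offset":[6,36,0],"turn":[0,0,11.8],"jaw":0.3},{"offset":[6,36,0],"turn":[0,0,11.8],"jaw":0.3}]'
python3 - <<'E'
from h import *
shot('top','t3');s=r.state();print(s['eef_pos'],s['ee_rot'],s['wrist_force'],s['moment'],s['opening'])
E
```

```text
time: 21.12
eef_pos: [0.4601, -0.4203, 0.3619]
ee_rot: [1.0, -0.006, 0.001, 0.001]
wrist_force: [0.3, 0.4, -3.6]
opening: 0.0377
grasp_force: 90.9
time: 22.62
eef_pos: [0.5269, 0.0072, 0.3563]
ee_rot: [0.8, 0.599, -0.001, -0.002]
wrist_force: [0.0, -0.0, -4.0]
opening: 0.0374
grasp_force: 91.0
time: 23.25
eef_pos: [0.5338, 0.0405, 0.3583]
ee_rot: [0.737, 0.676, -0.0, -0.0]
wrist_force: [0.7, 0.1, -3.9]
opening: 0.038
grasp_force: 91.0
[0.53385449 0.04046414 0.35852702] [ 7.36921507e-01  6.75978285e-01 -1.85512645e-04 -1.27649604e-04] [ 0.40767864  0.58407102 -2.63254251] [ 0.00848602 -0.01221623 -0.01749399] 0.03779411859316496
```

View pics/t3.png

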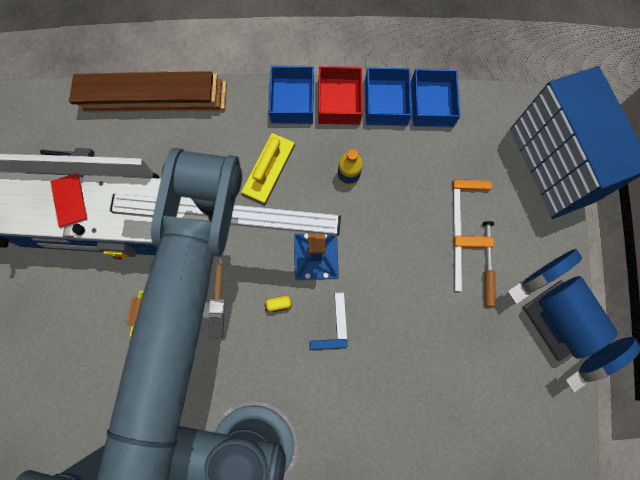

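The top picture shows the bar over the head at (318,240) with its right end at (340,225), and its left end at (112,203) over the table, clear of fence and guard. I lower it.

```bash
f(){ awk '/eef_pos/{z=$4}/wrist_force/{printf "%s F %s %s %s\n",z,$2,$3,$4}'; }
python3 - <<'E'
from h import *
W=cloud(load('t3')).reshape(-1,3)*1000
b=W[(W[:,2]>362)&(W[:,2]<390)&(abs(W[:,0]-535)<60)]
for lo,hi in((-215,-130),(-130,-60),(120,300)):
    q=b[(b[:,1]>lo)&(b[:,1]<hi)];print(len(q),np.median(q,0).round(1),q.min(0).round(),q.max(0).round())
E
{ python3 -m pendant '[{"offset":[0,0,-10],"turn":[-0.2,0,0],"jaw":0.3},{"offset":[0,0,-28],"turn":[-0.5,0,0],"jaw":0.3},{"offset":[0,0,-48],"turn":[-0.5,0,0],"jaw":0.3},{"offset":[0,0,-68],"turn":[-0.5,0,0],"jaw":0.3},{"offset":[0,0,-86],"turn":[-0.5,0,0],"jaw":0.3},{"offset":[0,0,-98],"turn":[-0.5,0,0],"jaw":0.3},{"offset":[0,0,-105],"turn":[-0.5,0,0],"jaw":0.3},{"offset":[0,0,-108],"turn":[-0.5,0,0],"jaw":0.3},{"offset":[0,0,-108],"turn":[-0.5,0,0],"jaw":0.3}]'
python3 -m pendant '[{"offset":[0,0,-0.6],"turn":[0,0,0],"jaw":0.3},{"offset":[0,0,-1.2],"turn":[0,0,0],"jaw":0.3}]'
python3 -m pendant '[{"offset":[0,0,-0.6],"turn":[0,0,0],"jaw":0.3},{"offset":[0,0,-1.2],"turn":[0,0,0],"jaw":0.3}]'
python3 -m pendant '[{"offset":[0,0,-0.6],"turn":[0,0,0],"jaw":0.3},{"offset":[0,0,-1.2],"turn":[0,0,0],"jaw":0.3}]'; } | f
```

```text
712 [ 512.3 -168.5  376.2] [ 491. -208.  363.] [ 536. -131.  383.]
653 [518.8 -95.5 376. ] [ 497. -130.  363.] [544. -60. 382.]
1015 [544.8 230.3 375.4] [518. 120. 362.] [573. 292. 383.]
0.2512] F [-0.2, -0.3, -3.7]
0.25] F [-0.2, 0.2, -2.8]
0.2484] F [0.3, -0.3, -2.6]
0.2471] F [-0.6, -0.5, -4.0]
```

```bash
f(){ awk '/eef_pos/{z=$4}/ee_rot/{q=$0}/wrist_force/{printf "%s F %s %s %s\n",z,$2,$3,$4}'; }
{ python3 -m pendant '[{"offset":[0,0,-0.5],"turn":[0,0,0],"jaw":0.3},{"offset":[0,0,-1],"turn":[0,0,0],"jaw":0.3}]'
python3 -m pendant '[{"offset":[0,0,-0.5],"turn":[0,0,0],"jaw":0.3},{"offset":[0,0,-1],"turn":[0,0,0],"jaw":0.3}]'
python3 -m pendant '[{"offset":[0,0,-0.4],"turn":[0,0,0],"jaw":0.3},{"offset":[0,0,-0.7],"turn":[0,0,0],"jaw":0.3}]'
python3 -m pendant '[{"offset":[0,0,-0.4],"turn":[0,0,0],"jaw":0.3},{"offset":[0,0,-0.7],"turn":[0,0,0],"jaw":0.3}]'; } | f; python3 -c "
from rig import r
print(r.state()['moment'])"
```

```text
0.2461] F [1.3, 0.8, -3.9]
0.2451] F [-0.2, -0.2, -3.5]
0.2445] F [0.0, -0.1, -3.5]
0.2438] F [0.0, -0.7, -3.5]
[ 0.04727456 -0.00648743 -0.02961269]
```

```bash
f(){ awk '/eef_pos/{z=$4}/wrist_force/{printf "%s F %s %s %s\n",z,$2,$3,$4}'; }
m(){ python3 -c "
from rig import r
print(r.state()['moment'].round(3))"; }
{ python3 -m pendant '[{"offset":[0,0,-0.3],"turn":[0,0,0],"jaw":0.3},{"offset":[0,0,-0.6],"turn":[0,0,0],"jaw":0.3}]'
python3 -m pendant '[{"offset":[0,0,-0.3],"turn":[0,0,0],"jaw":0.3},{"offset":[0,0,-0.6],"turn":[0,0,0],"jaw":0.3}]'; } | f; m
python3 -m pendant '[{"offset":[0,0,-0.3],"turn":[0,0,0],"jaw":0.3},{"offset":[0,0,-0.6],"turn":[0,0,0],"jaw":0.3}]' | f; m
python3 -m pendant '[{"offset":[0,0,-0.3],"turn":[0,0,0],"jaw":0.3},{"offset":[0,0,-0.6],"turn":[0,0,0],"jaw":0.3}]'| f; m
```

```text
0.2432] F [0.3, 0.6, -3.2]
0.2426] F [-0.8, 0.2, -2.0]
[0.061 0.01  0.041]
0.2424] F [-0.9, 0.2, -0.2]
[0.032 0.213 0.015]
0.2423] F [-3.2, 0.1, 4.4]
[0.047 0.672 0.084]
```

Both ends bear evenly (no moment about x). I ease off a little and release.

```bash
f(){ awk '/eef_pos/{z=$4}/wrist_force/{printf "%s F %s %s %s\n",z,$2,$3,$4}/opening|grasp/{printf "%s ",$2}'; }
{ python3 -m pendant '[{"offset":[0,0,0.4],"turn":[0,0,0],"jaw":0.3},{"offset":[0,0,0.4],"turn":[0,0,0],"jaw":0.3}]' 
python3 -m pendant '[{"offset":[0,0,0],"turn":[0,0,0],"jaw":0.4},{"offset":[0,0,0],"turn":[0,0,0],"jaw":0.5},{"offset":[0,0,0],"turn":[0,0,0],"jaw":0.6},{"offset":[0,0,0],"turn":[0,0,0],"jaw":0.7},{"offset":[0,0,0],"turn":[0,0,0],"jaw":0.8},{"offset":[0,0,0],"turn":[0,0,0],"jaw":0.8}]' 20
python3 -m pendant '[{"offset":[0,0,3],"turn":[0,0,0],"jaw":0.8},{"offset":[0,0,10],"turn":[0,0,0],"jaw":0.8},{"offset":[0,0,25],"turn":[0,0,0],"jaw":0.8},{"offset":[0,0,50],"turn":[0,0,0],"jaw":0.8},{"offset":[0,0,85],"turn":[0,0,0],"jaw":0.8},{"offset":[0,0,125],"turn":[0,0,0],"jaw":0.8},{"offset":[0,0,145],"turn":[0,0,0],"jaw":0.8},{"offset":[0,0,150],"turn":[0,0,0],"jaw":0.8},{"offset":[0,0,150],"turn":[0,0,0],"jaw":0.8}]'; } | f
python3 - <<'E'
from h import *
shot('scene','s4');shot('top','t4');print(r.state()['time'])
W=cloud(load('t4')).reshape(-1,3)*1000
b=W[(W[:,2]>248)&(W[:,2]<270)&(abs(W[:,0]-535)<60)]
for lo,hi in((-215,-180),(-180,-138),(-138,-60),(120,200),(200,300)):
    q=b[(b[:,1]>lo)&(b[:,1]<hi)];print(len(q),np.median(q,0).round(1),q.min(0).round(),q.max(0).round())
E
```

```text
0.2423] F [-3.3, -0.6, 2.5]
0.0381 91.8 0.2418] F [0.2, 0.2, -0.2]
0.0688 0.0 0.3907] F [0.3, -0.3, 0.0]
0.068 0.0 29.4
211 [ 511.2 -192.4  261.5] [ 491. -206.  248.] [ 533. -180.  270.]
324 [ 513.1 -157.8  261.7] [ 493. -179.  248.] [ 535. -139.  269.]
599 [518.7 -99.4 261. ] [ 497. -137.  248.] [543. -60. 268.]
83 [555.9 148.1 258.4] [549. 120. 253.] [562. 183. 265.]
320 [549.3 268.9 257.5] [528. 245. 249.] [573. 294. 265.]
```

View pics/s4.png

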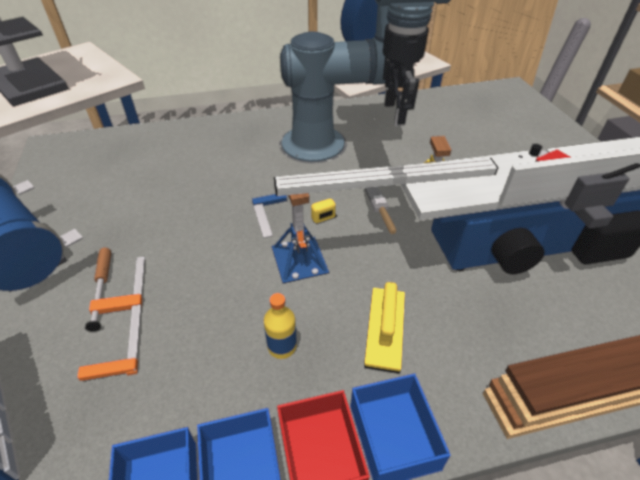

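The picture shows the straightedge lying from over the head (299,190) to the table at (495,167). Its top falls from 261.7 mm at the head to 257.5 mm at the far end, so it rests on both. The gripper is clear and the other things are untouched.

```bash
python3 -c "
from rig import r
print(r.job_done())"
```

```text
the job is handed in; nothing more can be done
None
```

The job is handed in, about 29 s in: the column stands on its pawl at the fourth notch (about 69 mm of lift), the straightedge rests on the head and the outfeed table, and the other things on the bench were left alone.

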